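# Clamp a camera housing in the assembly fixture with the eccentric knob

## Robot

A 6-joint arm with a two-finger parallel gripper is mounted at the origin on the work surface. World frame = base frame: x ahead of the robot, y to its left, z up, the work surface at z = 0. Lengths are in m, angles in rad, forces in N, time in s.
With the tool pointing down it reaches from about 0.425 to 0.95 m from the base axis. Payload 3.5 kg.
Tool frame: the origin (TCP) lies between the finger pads; the fingertips stand 19 mm ahead of it and the grasp point (between the pads) is the TCP (ctrl.nose_length is the distance from the TCP to the fingertips, in m); z points along the fingers, y is the line along which they close (so a half turn about z gives the same grasp; the last joint's range is limited). The gripper opens to 85 mm and grips with 20 to 120 N. Pads are 22 mm wide; open, the fingers measure 114 mm over their backs; the gripper's body (76 mm by 85 mm) begins 54 mm behind the grasp point. The pads swing forward as they close: fully open they stand 13 mm farther back than shut.
Start: joints at [-1.252, 0.286, 1.577, -0, 1.279, -0.15], TCP at [0.305, -0.602, 0.25] pointing down, gripper open.
Joint ranges: [-2.77, 2.77], [-0.9, 2.22], [0.21, 2.48], [-1.53, 4.67], [0.24, 2.81], [-2.84, 2.84]. Speed limits (rad/s): [2.79, 2.79, 3.14, 3.14, 3.14, 3.14].

## Interface

Orientations are given as a unit quaternion [x, y, z, w].
In Python, from plant import ctrl gives the robot as it stands.
- The arm moves only by the tool apply_moves, never from a script. Its argument "series" is a list of rows, each a list of 6 numbers: the shift along the world's x, y, z scaled (see below), then the turn, a rotation vector about the world's x, y, z scaled (see below). A call has 1 to 20 rows; each row is the pose to reach, as a shift and turn from the pose commanded when the call began; what a row does not reach only later rows make up. The controller multiplies each number of a shift by 0.8 m and each number of a turn by 45 degrees. A row lasts 1/8 s, in which the tool goes at most 62.5 mm and 10.7 degrees, less where a joint would pass 70% of its speed; a pose out of reach is approached as far as the arm can. A call with a number of a shift or a turn outside -1 to 1 is refused whole. A call with a gripper value outside its range is refused whole. "jaw" is the opening, from 0 (shut) to 1 (fully open), set as the call begins (left out, the last holds). The fingers move at their own pace and stop on an object; "squeeze" is the grip in N (left out, the last holds). Time passes only in rows, so rows that repeat a pose let the fingers close. It gives the time, the measured TCP pose, the force, the opening and the grip force at its end, in the units of the state.
- ctrl.get_state(): the state, without advancing time (a new reading comes with each control period).
- ctrl.read_camera(name): name is "side" or "top" or "wrist"; returns the picture (400x640x3 uint8, red, green, blue); there is no depth.
- ctrl.get_calibration(name): a dict with "fx", "fy", "cx", "cy" (pixels), "xyz" and "orientation" of the camera in the world; the wrist camera has in their place "hand_eye" (4x4, takes a point from camera to tool coordinates, whose origin is the TCP and whose axes are the flange's). Camera axes: x right, y up, looking along -z (the intrinsics and any distortion apply to the point x, -y, -z); pixel columns grow to the right and rows downward; lengths in m; the calibration is good to about 2 mm. A picture is of the moment at which its call begins: read the wrist's pose just before it. get_calibration takes no time and is no camera call.
- ctrl.sign_off(): hands the job in; it is judged then, once.
Trained networks look in the newest picture that a camera, given by its name, has taken for a name from the list of things; names that differ only in an ending like _2 or _b are one class to them, and where a whole thing is asked for, a point or a joint stands for the part that bears it (a point fixed in the world has none). Each returns a list of dicts, best first, with "p" (0 to 1); they miss things now and then, are a little off and sometimes report something else, mostly with a low value. They report only what shows in the picture. A call takes as long as a camera call. They do not tell look-alikes from the thing itself.
- ctrl.boxes_of(thing, camera): "xy" ([column, row] as shares, 0 to 1, of the picture: columns of its width, rows of its height, amid what is visible of it).
- ctrl.silhouettes(thing, camera): "pixels" (400x640 bool, what is visible of it) and "xy" ([column, row] as shares, 0 to 1, of the picture: columns of its width, rows of its height, amid what is visible of it).
The state is a dict: "time": time; "qpos": joint angles; "dq": joint speeds; "joint_efforts": joint torques, N m; "eef_pos": TCP position; "tcp_rot": TCP orientation; "contact_force": force on the tool from outside, world axes, zero at the start; "wrist_torque": the same for the moment, N m; "opening": opening from 0.0 (shut) to 1.0 (fully open); "finger_force": force on a finger pad.
Only numpy, scipy, OpenCV 4.12 (cv2) and the standard library are available. Lean on these libraries where they do the work, as an engineer would, in place of code of your own. Each camera call takes 0.05 s, during which the arm holds its last target. There are 200 camera calls.

## Task

Stand the short black camera housing upright in the assembly fixture, between the two posts and the eccentric knob, and let go of it. Then turn the wing of the eccentric knob counter-clockwise until its lobe has pushed the housing against both posts and clamps it there with about 14 N, without ever pressing it with more than 25 N; leave it clamped like that, let go of the knob, and leave the other things on the bench where they are.

Things in the scene. Friction and masses are not known exactly. Their poses are not given: they have to be found in the camera images.
- housing_mid (a point): centre (half-way up) of the loose short camera housing: a plain black upright cylinder, diameter 50 mm, height 44 mm, about 160 g, with a round dark window in its flat top. z axis up. The taller (85 mm) black cylinder is another thing.
- housing: the same housing, origin at the centre of its underside, z up
- cam: turning part of the eccentric clamp; origin on the pivot axis at the plate's top face, z up. The lobe is a steel disc, diameter 40 mm, 10 to 26 mm above the plate, its centre 9 mm from the pivot towards own -y; a stem and a wing turn with it. Knob angle = own yaw minus the fixture's: starts at 0.2 to 0.5 rad counter-clockwise from open (lobe straight away from the nest); can turn to 3.0. Let go, it loses 1 to 2 N and stays.
- wing (a point): centre of the knob's black wing, on the pivot axis, 66 mm above the plate: 50 mm long (own x), 12 mm thick (own y), 20 mm high. Pivot friction 0.2 N m: paused between equal small turns the free wing pushes back with a steady 0.05 to 0.2 N m; this rises by 0.02 while the lobe shifts the housing, then by 0.01 per newton of clamping. Bites at a knob angle of 1.05 to 1.7 rad, then 50 to 75 N per rad.
- fixture: the fixed fixture: aluminium plate 120 mm (x) by 190 mm (y), 12 mm thick, origin at the centre of its underside, on the bench. The pivot axis is at y = -34 mm, the nest at y = +8.2 mm. Behind the nest (+y) stand two steel posts, diameter 12 mm, 34 mm high above the plate, on a sprung block.
- nest (a point): point on the plate's top face, 42.2 mm from the pivot, where the housing's axis stands if it touches both posts; axes as fixture. The posts, at x = -19 and +19 mm, y = +24.4 mm from it, were set by hand and stand up to 2.2 mm nearer to or farther from the knob; they give way along y on a spring of 8 N per mm. A housing set down 2.8 mm from here towards the knob clears posts and open lobe.
- tall_housing_mid (a point): centre of a taller black camera housing, diameter 60 mm, height 85 mm, loose; leave alone
- lens (a point): centre of a small aluminium lens barrel, diameter 32 mm, height 30 mm, loose; leave alone
- base_cup (a point): centre of a black open cup-shaped housing base, diameter 76 mm, height 55 mm, loose; leave alone
- screwdriver_grip (a point): handle of a screwdriver lying on the bench; leave alone
- wrench_grip (a point): handle of a spanner lying on the bench; leave alone
- tray_in (a point): inner floor of a shallow grey parts tray with three compartments, 130 by 180 by 35 mm; leave alone
- collar (a point): centre of an aluminium ring lying on the bench, diameter 52 mm, 12 mm high; leave alone
Mind the look-alikes: they are no part of the job. Leave any green or yellow look-alike of the fixture alone. What is shaped like the housing but red is not meant.

How it is judged:
By the outcome, as a careful person would: the job done as asked, in the order asked, and still so for the second after the job is handed in, with the robot touching nothing.
It also fails if it takes over 72 s, if anything falls off the work surface, if the arm or the gripper's body presses on something with over 40 N, if the wrist force passes 120 N, or if a joint passes its speed limit or range.

## Working session

There is one attempt and no reset: what is moved stays moved. The work goes in short steps, Python scripts to look and compute and a tool call to move; the robot and the scene stay as the last step left them, time stands still between calls to the robot, and variables do not carry over. Pictures are saved under pics/ and viewed, at most 10 in all, crops included, and the job is handed in when it is done.

Besides the shell and the picture viewer there is one more tool, called after "Emit:" as name(argument=value, ...) on one line, values as JSON. apply_moves: Moves the arm, as the interface text tells. Shifts and turns lie within -1 to 1; 1 stands for 0.8 m of shift or 45 degrees of turn. Its arguments: {"type":"object","properties":{"series":{"type":"array"},"jaw":{"type":"number"},"squeeze":{"type":"number"}},"required":["series"]}

```bash
mkdir -p pics; ls
cat > h.py <<'E'
import numpy as np, cv2
from scipy.spatial.transform import Rotation as R
from plant import ctrl
def cal(cam):
    c=ctrl.get_calibration(cam); s=ctrl.get_state()
    if 'hand_eye' in c:
        H=np.array(c['hand_eye']); Rt=R.from_quat(s['tcp_rot']).as_matrix()
        return c, Rt@H[:3,:3], Rt@H[:3,3]+np.array(s['eef_pos'])
    return c, R.from_quat(c['orientation']).as_matrix(), np.array(c['xyz'])
def ray(cam,u,v,z):
    c,M,o=cal(cam); d=M@np.array([(u-c['cx'])/c['fx'],-(v-c['cy'])/c['fy'],-1])
    return o+d*(z-o[2])/d[2]
def proj(cam,p):
    c,M,o=cal(cam); q=M.T@(np.array(p)-o); return np.array([c['cx']+c['fx']*q[0]/-q[2], c['cy']-c['fy']*q[1]/-q[2]])
def save(cam,name):
    im=ctrl.read_camera(cam); cv2.imwrite('pics/'+name,im[:,:,::-1]); return im
E
python3 - <<'E'
from h import *
print({k:ctrl.get_calibration('wrist')[k] for k in ctrl.get_calibration('wrist')}, ctrl.get_calibration('top'), ctrl.get_calibration('side'))
a=save('top','top0.png'); 
for t,z in [('housing_mid',.022),('tall_housing_mid',.042),('wing',.078),('fixture',.012),('nest',.012),('lens',.015),('base_cup',.03),('tray_in',.003),('collar',.006)]:
    for d in ctrl.boxes_of(t,'top')[:3]:
        u,v=d['xy'][0]*640,d['xy'][1]*400
        print(t,round(d['p'],2),round(u),round(v),ray('top',u,v,z).round(3))
b=save('side','side0.png')
E
```

```text
pics
{'fx': 299.3297991120007, 'fy': 299.3297991120007, 'cx': 320.5598376656734, 'cy': 205.28825314643447, 'hand_eye': array([[-2.18982281e-04,  9.59806161e-01,  2.80663653e-01,
         7.16213529e-02],
       [ 9.99999952e-01,  2.72318145e-04, -1.51036170e-04,
         1.47180805e-04],
       [-2.21395252e-04,  2.80663607e-01, -9.59806174e-01,
        -1.23837705e-01],
       [ 0.00000000e+00,  0.00000000e+00,  0.00000000e+00,
         1.00000000e+00]])} {'fx': 519.2246399295489, 'fy': 519.2246399295489, 'cx': 322.1245266699952, 'cy': 191.18672672188296, 'xyz': array([ 0.36784452, -0.08388474,  1.9104539 ]), 'orientation': array([ 0.03479141, -0.03344213, -0.69715979,  0.71528974])} {'fx': 423.57147333820757, 'fy': 423.57147333820757, 'cx': 314.45133301485805, 'cy': 195.25321320973214, 'xyz': array([0.21340873, 0.90537253, 0.66482901]), 'orientation': array([-0.07848068,  0.50243004,  0.84721329, -0.15373512])}
housing_mid 0.67 193 222 [0.427 0.389 0.022]
housing_mid 0.47 215 204 [0.495 0.313 0.022]
tall_housing_mid 0.61 259 174 [0.605 0.153 0.042]
wing 0.52 338 191 [ 0.547 -0.134  0.078]
fixture 0.75 328 198 [ 0.526 -0.101  0.012]
fixture 0.66 361 258 [ 0.312 -0.224  0.012]
fixture 0.57 455 258 [ 0.322 -0.566  0.012]
nest 0.92 359 257 [ 0.314 -0.216  0.012]
nest 0.87 326 194 [ 0.54  -0.094  0.012]
nest 0.58 457 258 [ 0.32  -0.573  0.012]
lens 0.43 253 225 [0.422 0.172 0.015]
base_cup 0.71 250 139 [0.735 0.192 0.03 ]
tray_in 0.92 196 165 [0.639 0.394 0.003]
```

```bash
python3 -c "
import cv2
i=cv2.imread('pics/top0.png')
cv2.imwrite('pics/topc.png',cv2.resize(i[100:300,160:500],None,fx=2.35,fy=2.35,interpolation=cv2.INTER_CUBIC))"
```

```text
(no output)
```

View pics/topc.png

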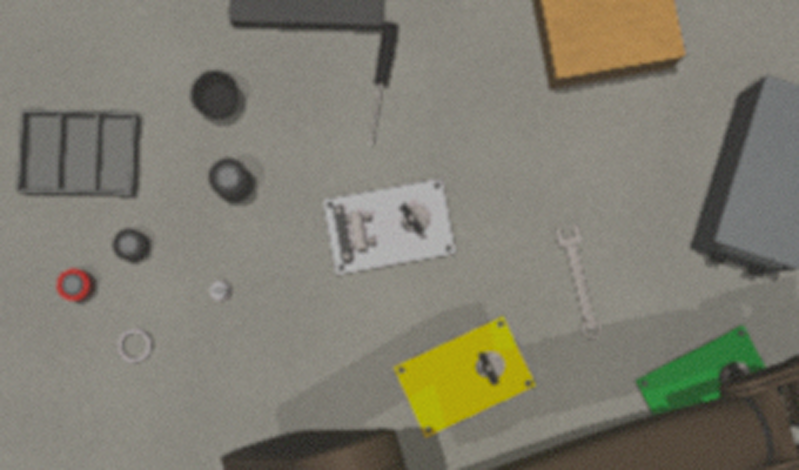

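View pics/side0.png

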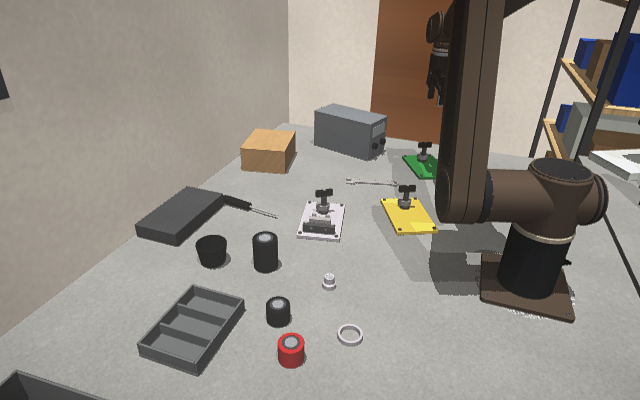

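Candidates for the housing in the top picture: short black cylinder at about (215,204), red one (191,221), tall black one (259,174), open cup (252,140). By the description it is the black one at (215,204), world (0.495, 0.313). The right fixture is the bare aluminium one at (326,196), with its posts on the left (+y); yellow and green are look-alikes.

Run:
```python
from h import *
s=ctrl.get_state(); print(s['time'],R.from_quat(s['tcp_rot']).as_matrix().round(3),s['eef_pos'],s['wrist_torque'],s['contact_force'],ctrl.nose_length)
i=cv2.imread('pics/top0.png'); cv2.imwrite('pics/c.png',cv2.resize(i[180:240,170:270],None,fx=5,fy=5,interpolation=cv2.INTER_CUBIC))
```

```text
0.55 [[ 0.892  0.452 -0.   ]
 [ 0.452 -0.892  0.   ]
 [-0.    -0.    -1.   ]] [ 0.30501053 -0.60213574  0.25032082] [-0.00541028  0.02257374  0.06330176] [-0.73216727 -0.41087724 -0.76430207] 0.019
```

View pics/c.png

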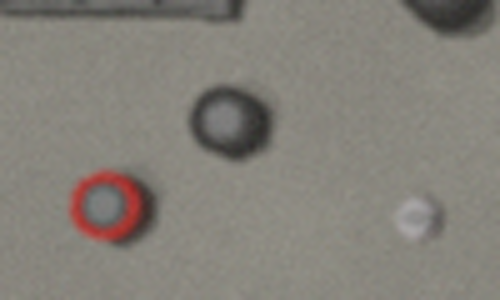

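Emit:
apply_moves(series=[[0.244,0.5,0.0,0,0,1],[0.244,0.5,0.0,0,0,1],[0.244,0.5,0.0,0,0,1],[0.244,0.5,0.0,0,0,1],[0.244,0.5,0.0,0,0,1],[0.244,0.5,0.0,0,0,1],[0.244,0.5,0.0,0,0,1],[0.244,0.5,0.0,0,0,1]], jaw=1)

```text
time: 1.55
eef_pos: [0.5013, -0.1989, 0.2506]
tcp_rot: [0.808, 0.589, 0.0, 0.0]
contact_force: [0.1, -0.5, 1.0]
opening: 1.001
finger_force: 0.0
```

Run:
```python
from h import *
s=ctrl.get_state(); print(s['time'],s['eef_pos'],R.from_quat(s['tcp_rot']).as_matrix().round(3)[:,0])
save('wrist','w1.png')
```

```text
1.55 [ 0.50129172 -0.19887986  0.25063118] [0.306 0.952 0.   ]
```

View pics/w1.png

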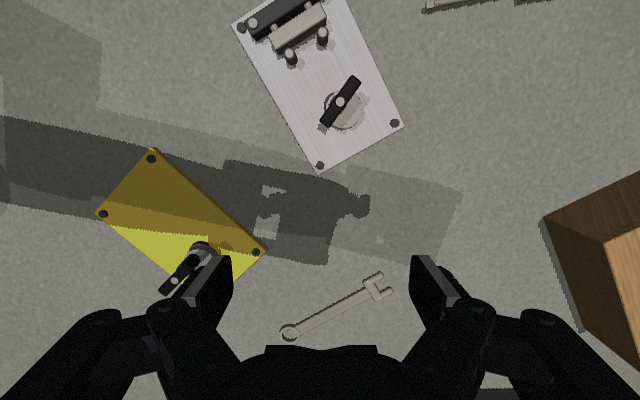

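The aluminium fixture shows with wing centre near (340,101), posts at (291,56) and (322,38), near corner screws at (319,167), (395,124); the yellow look-alike is at left.

Run:
```python
from h import *
for n,u,v,z in [('wing',340,101,.088),('p1',291,52,.046),('p2',322,35,.046),('s1',319,167,.012),('s2',395,124,.012),('s3',243,27,.012)]: print(n,ray('wrist',u,v,z).round(4))
```

```text
wing [ 0.5446 -0.1237  0.088 ]
p1 [ 0.5148 -0.0634  0.046 ]
p2 [ 0.5487 -0.0585  0.046 ]
s1 [ 0.504  -0.1862  0.012 ]
s2 [ 0.6041 -0.1656  0.012 ]
s3 [ 0.473  -0.0174  0.012 ]
```

Emit:
apply_moves(series=[[-0.008,0.64,-0.04,0,0,0.6],[-0.008,0.64,-0.04,0,0,0.6],[-0.008,0.64,-0.04,0,0,0.6],[-0.008,0.64,-0.04,0,0,0.6],[-0.008,0.64,-0.04,0,0,0.6],[-0.008,0.64,-0.04,0,0,0.6],[-0.008,0.64,-0.04,0,0,0.6],[-0.008,0.64,-0.04,0,0,0.6],[-0.008,0.64,-0.04,0,0,0.6],[-0.008,0.64,-0.04,0,0,0.6]])

```text
time: 2.85
eef_pos: [0.4943, 0.3092, 0.218]
tcp_rot: [0.65, 0.76, -0.0, 0.0]
contact_force: [-0.4, 0.2, -1.3]
opening: 0.998
finger_force: 0.0
```

Run:
```python
from h import *
s=ctrl.get_state(); print(s['time'],s['eef_pos'],R.from_quat(s['tcp_rot']).as_matrix().round(3)[:,0], s['qpos'])
im=save('wrist','w2.png')
for d in ctrl.silhouettes('housing_mid','wrist')[:3]:
    m=d['pixels']; ys,xs=np.nonzero(m); u,v=d['xy'][0]*640,d['xy'][1]*400
    print(d['p'],u,v,m.sum(),xs.min(),xs.max(),ys.min(),ys.max(),ray('wrist',u,v,.022).round(4))
```

```text
2.85 [0.49434119 0.30919018 0.21801279] [-0.154  0.988 -0.001] [ 3.85333032e-01  1.14697849e-01  1.83723251e+00 -8.82152097e-04
  1.19030982e+00  2.30914805e-01]
0.94 324.288 187.68 1989 299 347 160 213 [0.4992 0.3064 0.022 ]
0.81 272.12800000000004 94.39999999999999 2485 243 299 67 122 [0.4325 0.3933 0.022 ]
```

View pics/w2.png

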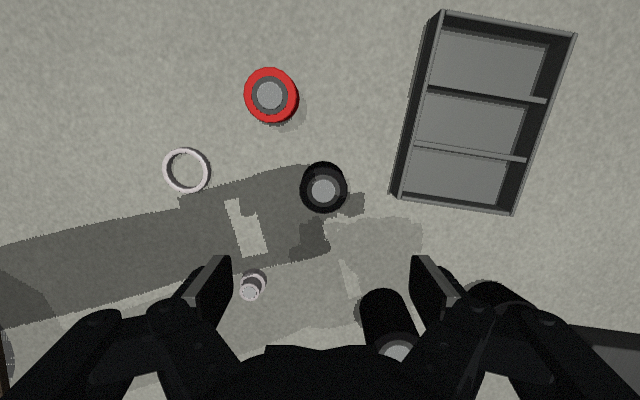

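The short black housing is at (323,188), the red one at (271,95), and the fingers are clear of the neighbours. Its top window at (323,190) refines the position.

Run:
```python
from h import *
im=cv2.imread('pics/w2.png')
g=cv2.cvtColor(im,cv2.COLOR_BGR2GRAY); m=((g>80)*255).astype(np.uint8); 
mm=np.zeros_like(m); cv2.circle(mm,(323,189),17,255,-1)
n,l,s,c=cv2.connectedComponentsWithStats(m&mm); print(s,c)
for k in range(1,n):
  if s[k,4]>100: print(ray('wrist',*c[k],.044))
```

```text
[[     0      0    640    400 255437]
 [   312    175     28     28    563]] [[319.48956103 199.52365554]
 [324.23623446 188.76731794]]
[0.49827525 0.31019937 0.044     ]
```

Emit:
apply_moves(series=[[0.005,0.001,-0.12,0,0,0],[0.005,0.001,-0.19,0,0,0],[0.005,0.001,-0.2375,0,0,0],[0.005,0.001,-0.2375,0,0,0],[0.005,0.001,-0.2375,0,0,0],[0.005,0.001,-0.2375,0,0,0]])

```text
time: 3.7
eef_pos: [0.5007, 0.3113, 0.0324]
tcp_rot: [0.651, 0.759, 0.003, 0.002]
contact_force: [0.0, -0.3, -0.3]
opening: 1.003
finger_force: 0.0
```

Emit:
apply_moves(series=[[0,0,0,0,0,0],[0,0,0,0,0,0],[0,0,0,0,0,0],[0,0,0,0,0,0],[0,0,0,0,0,0],[0,0,0,0,0,0]], jaw=0, squeeze=30)

```text
time: 4.45
eef_pos: [0.4985, 0.3111, 0.03]
tcp_rot: [0.65, 0.76, 0.001, 0.0]
contact_force: [-1.9, -1.5, 6.1]
opening: 0.579
finger_force: 31.6
```

Emit:
apply_moves(series=[[0,0,0.06,0,0,0],[0,0,0.13,0,0,0],[0.0,-0.02,0.2,0,0,0.04],[0.058,-0.575,0.2375,0,0,0.04],[0.058,-0.575,0.2375,0,0,0.04],[0.058,-0.575,0.2375,0,0,0.04],[0.058,-0.575,0.2375,0,0,0.04],[0.058,-0.575,0.2375,0,0,0.04],[0.058,-0.575,0.2375,0,0,0.04],[0.058,-0.575,0.2375,0,0,0.04],[0.058,-0.575,0.2375,0,0,0.04],[0.058,-0.575,0.2375,0,0,0.04],[0.058,-0.575,0.2375,0,0,0.04]])

```text
time: 6.08
eef_pos: [0.5438, -0.1477, 0.2177]
tcp_rot: [0.638, 0.77, 0.0, -0.001]
contact_force: [-0.2, 0.8, -1.6]
opening: 0.574
finger_force: 32.1
```

Run:
```python
from h import *
s=ctrl.get_state(); print(s['time'],s['eef_pos'],R.from_quat(s['tcp_rot']).as_matrix().round(3)[:,0], s['qpos'],s['opening'])
im=save('wrist','w3.png')
for t,z in [('wing',.078),('nest',.012)]:
  for d in ctrl.boxes_of(t,'wrist')[:3]:
    u,v=d['xy'][0]*640,d['xy'][1]*400; print(t,d['p'],u,v,ray('wrist',u,v,z).round(4))
```

```text
6.075 [ 0.54382935 -0.14772212  0.2177259 ] [-0.187  0.982  0.001] [-4.45431295e-01  7.20741753e-02  1.88376917e+00  4.64444147e-04
  1.18720390e+00 -6.33249118e-01] 0.5739559262566849
wing 0.9 330.17600000000004 175.67999999999998 [ 0.5486 -0.1247  0.078 ]
wing 0.8 100.28800000000001 244.72 [ 0.3459 -0.2313  0.078 ]
nest 0.83 324.79999999999995 135.20000000000002 [ 0.5389 -0.0945  0.012 ]
nest 0.58 104.832 195.32 [ 0.3058 -0.2068  0.012 ]
```

View pics/w3.png

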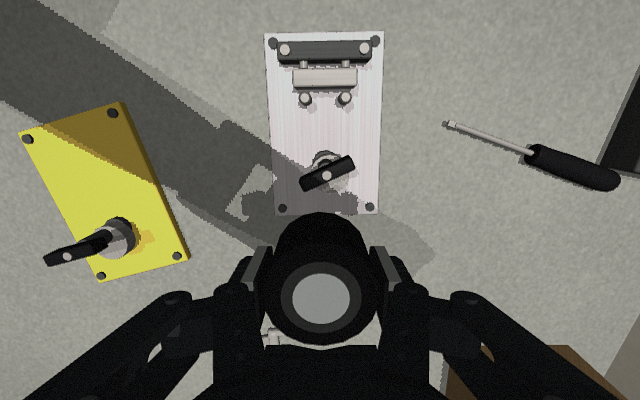

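The fixture is squarely ahead: screws at (273,43), (376,41), (282,208), (369,207), post tops (306,98)/(345,98), wing (327,175); the housing sits straight in the gripper with its window at (321,298).

Run:
```python
from h import *
g=cv2.imread('pics/w3.png',0)
P={}
for n,u,v,z in [('s1',282,208,.012),('s2',369,207,.012),('s3',273,43,.012),('s4',376,41,.012),('p1',306,98,.046),('p2',345,98,.046),('wing',327,175,.088)]:
    P[n]=ray('wrist',u,v,z); print(n,P[n].round(4))
c=sum(P[k] for k in('s1','s2','s3','s4'))/4
yv=(P['s3']+P['s4']-P['s1']-P['s2']); xv=P['s2']+P['s4']-P['s1']-P['s3']
print('len',np.linalg.norm(yv)/2,np.linalg.norm(xv)/2)
a=np.arctan2(-yv[0],yv[1]); b=np.arctan2(xv[1],xv[0]); print('yaw',a,b)
a=(a*2+b)/3; y=np.array([-np.sin(a),np.cos(a)]); c=c[:2]
print('centre',c,'pivot',c-.034*y,'nest',c+.0082*y,'posts mid exp',c+.0326*y,(P['p1']+P['p2'])/2,'y',y)
w1,w2=ray('wrist',302,186,.088),ray('wrist',354,160,.088); d=w2-w1; print('wing yaw',np.arctan2(d[1],d[0]),np.linalg.norm(d))
print('window->tcp offset',ray('wrist',321,298,ctrl.get_state()['eef_pos'][2]+.014))
```

```text
s1 [ 0.5061 -0.184   0.012 ]
s2 [ 0.6042 -0.1641  0.012 ]
s3 [ 0.4714 -0.0166  0.012 ]
s4 [0.5713 0.0042 0.012 ]
p1 [ 0.5144 -0.0629  0.046 ]
p2 [ 0.5501 -0.0561  0.046 ]
wing [ 0.5453 -0.123   0.088 ]
len 0.17117657281808035 0.10108766453644634
yaw 0.19848949062997204 0.2027281153089347
centre [ 0.53825546 -0.090117  ] pivot [ 0.54500696 -0.12343992] nest [ 0.53662715 -0.08208029] posts mid exp [ 0.53178196 -0.0581662 ] [ 0.53228078 -0.05946598  0.046     ] y [-0.19857364  0.98008597]
wing yaw 0.6570585041112552 0.04978943317704228
window->tcp offset [ 0.54489774 -0.14915939  0.23211244]
```

Emit:
apply_moves(series=[[-0.0084,0.0796,0,0,0,0.013],[-0.0084,0.0796,-0.07,0,0,0.013],[-0.0084,0.0796,-0.14,0,0,0.013],[-0.0084,0.0796,-0.16,0,0,0.013],[-0.0084,0.0796,-0.16,0,0,0.013],[-0.0084,0.0796,-0.16,0,0,0.013],[-0.0084,0.0796,-0.16,0,0,0.013],[-0.0084,0.0796,-0.16,0,0,0.013]])

```text
time: 7.22
eef_pos: [0.5384, -0.0861, 0.0918]
tcp_rot: [0.634, 0.773, 0.0, 0.001]
contact_force: [0.9, 0.2, -2.6]
opening: 0.574
finger_force: 32.1
```

Run:
```python
from h import *
s=ctrl.get_state(); print(s['time'],s['eef_pos'],R.from_quat(s['tcp_rot']).as_matrix().round(3)[:,0], s['contact_force'])
im=save('wrist','w4.png')
for n,p in dict(nest=(.5366,-.0821,.012),post1=(.5366-.0186-.0048,-.0821-.0038+.0239,.046),post2=(.5366+.0186-.0048,-.0821+.0038+.0239,.046)).items(): print(n,proj('wrist',p))
```

```text
7.225 [ 0.53837208 -0.08609334  0.09181965] [-0.195  0.981 -0.001] [ 0.88159627  0.1579985  -2.57572413]
nest [318.87453089 215.44350958]
post1 [285.92518074 194.24568179]
post2 [351.07340032 193.8611681 ]
```

View pics/w4.png

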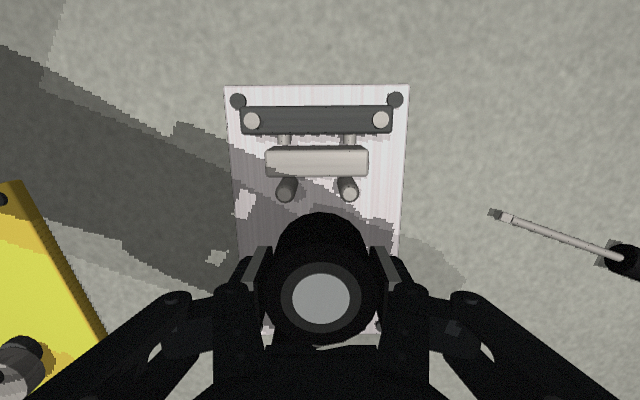

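The posts show at (287,194) and (349,193), as predicted for the nominal nest; the held housing's window is at (321,298).

Run:
```python
from h import *
s=ctrl.get_state(); print(s['eef_pos'],s['time'])
g=cv2.imread('pics/w4.png',0); m=(g>100).astype(np.uint8); mm=np.zeros_like(m); cv2.circle(mm,(321,298),33,1,-1)
n,l,st,c=cv2.connectedComponentsWithStats(m&mm); k=1+st[1:,4].argmax(); print(st[k],c[k])
h=ray('wrist',*c[k],s['eef_pos'][2]+.014)
p1,p2=ray('wrist',286,194,.046),ray('wrist',349,193,.046)
y=np.array([-np.sin(.2),np.cos(.2)]);x=np.array([y[1],-y[0]]); mid=((p1+p2)/2)[:2]
print(h,p1,p2,np.linalg.norm(p2-p1)); print('housing rel posts mid: x',(h[:2]-mid)@x,'y',(h[:2]-mid)@y)
cv2.imwrite('pics/c5.png',cv2.resize(cv2.imread('pics/w4.png')[140:220,250:390],None,fx=5,fy=5,interpolation=cv2.INTER_CUBIC))
```

```text
[ 0.53812035 -0.08599425  0.09146091] 7.275
[ 292  274   58   50 2260] [320.54070796 298.27389381]
[ 0.53872841 -0.08752835  0.10546091] [ 0.51321875 -0.06184583  0.046     ] [ 0.54910024 -0.05413043  0.046     ] 0.036701624532103724
housing rel posts mid: x 0.0015493013116843592 y -0.030455098320886997
```

View pics/c5.png

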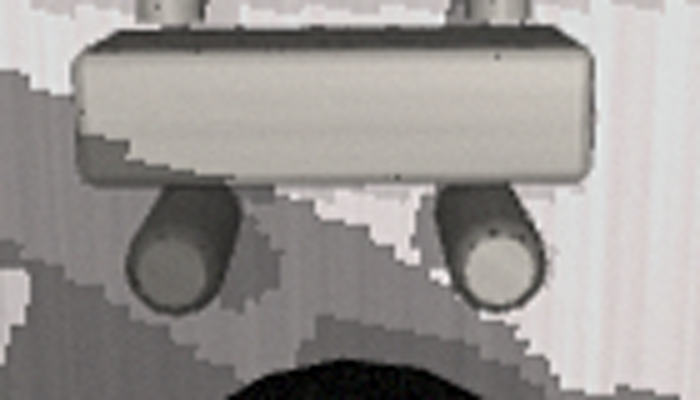

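Emit:
apply_moves(series=[[-0.002,0.0028,0,0,0,0],[-0.002,0.0028,-0.015,0,0,0],[-0.002,0.0028,-0.03,0,0,0],[-0.002,0.0028,-0.045,0,0,0],[-0.002,0.0028,-0.055,0,0,0],[-0.002,0.0028,-0.055,0,0,0],[-0.002,0.0028,-0.055,0,0,0],[-0.002,0.0028,-0.055,0,0,0]])

```text
time: 8.28
eef_pos: [0.5361, -0.0834, 0.0467]
tcp_rot: [0.634, 0.773, 0.0, 0.0]
contact_force: [0.6, 0.2, -1.9]
opening: 0.576
finger_force: 32.1
```

Emit:
apply_moves(series=[[0,0,-0.0015,0,0,0],[0,0,-0.003,0,0,0],[0,0,-0.004,0,0,0],[0,0,-0.004,0,0,0],[0,0,-0.004,0,0,0]])

```text
time: 8.9
eef_pos: [0.5359, -0.0834, 0.0431]
tcp_rot: [0.634, 0.773, 0.0, 0.0]
contact_force: [-0.5, 0.6, -2.3]
opening: 0.577
finger_force: 32.1
```

Run:
```python
from h import *
s=ctrl.get_state(); print(s['time'],s['eef_pos'],s['contact_force'],s['wrist_torque'])
```

```text
8.9 [ 0.53587316 -0.08343683  0.04307732] [-0.47625049  0.63806091 -2.34184086] [ 0.11890876 -0.02698128  0.04706958]
```

Emit:
apply_moves(series=[[0,0,-0.0012,0,0,0],[0,0,-0.002,0,0,0],[0,0,-0.002,0,0,0],[0,0,-0.002,0,0,0]])

```text
time: 9.4
eef_pos: [0.536, -0.0834, 0.0421]
tcp_rot: [0.634, 0.773, -0.0, -0.0]
contact_force: [-2.7, 1.7, 5.5]
opening: 0.576
finger_force: 32.7
```

Contact with the plate; release and rise.

Emit:
apply_moves(series=[[0,0,0,0,0,0],[0,0,0,0,0,0],[0,0,0,0,0,0],[0,0,0,0,0,0],[0,0,0.04,0,0,0],[0,0,0.1,0,0,0],[-0.01,0.0,0.17,0,0,0],[0.01,-0.06,0.22,0,0,0],[0.01,-0.08,0.22,0,0,0],[0.01,-0.08,0.22,0,0,0],[0.01,-0.08,0.22,0,0,0],[0.01,-0.08,0.22,0,0,0]], jaw=1)

```text
time: 10.9
eef_pos: [0.543, -0.1462, 0.2157]
tcp_rot: [0.634, 0.773, -0.0, -0.002]
contact_force: [-0.4, 0.4, 0.4]
opening: 1.0
finger_force: 0.0
```

Run:
```python
from h import *
s=ctrl.get_state(); print(s['time'],s['eef_pos'],R.from_quat(s['tcp_rot']).as_matrix().round(3)[:,0], s['contact_force'],s['wrist_torque'],s['qpos'])
im=save('wrist','w6.png')
```

```text
10.9 [ 0.54301469 -0.14618065  0.21568643] [-0.196  0.981  0.002] [-0.38880336  0.41662503  0.38079301] [-0.02143553 -0.01548015 -0.03963267] [-4.43449911e-01  7.24588334e-02  1.88726719e+00  2.03044533e-04
  1.18529779e+00 -6.40765108e-01]
```

View pics/w6.png

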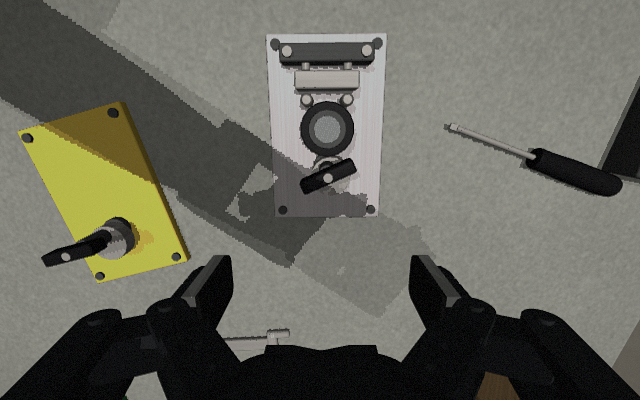

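The housing stands upright at (327,128) between posts and lobe; the wing centre is at (328,176), still at about 0.46 rad. Now the wing.

Emit:
apply_moves(series=[[0.0025,0.0286,-0.05,0,0,-1],[0.0025,0.0286,-0.1,0,0,-1],[0.0025,0.0286,-0.107,0,0,-1],[0.0025,0.0286,-0.107,0,0,-1],[0.0025,0.0286,-0.107,0,0,-1],[0.0025,0.0286,-0.107,0,0,-1]], jaw=0.5)

```text
time: 11.7
eef_pos: [0.5459, -0.1242, 0.1319]
tcp_rot: [0.881, 0.473, -0.0, -0.0]
contact_force: [-0.9, -1.0, -0.5]
opening: 0.499
finger_force: 0.0
```

Emit:
apply_moves(series=[[0,0,0,0,0,-0.415],[0,0,0,0,0,-0.415],[0,0,0,0,0,-0.415],[0,0,0,0,0,-0.415],[0,0,0,0,0,-0.415],[0,0,0,0,0,-0.415]])

```text
time: 12.45
eef_pos: [0.5459, -0.1245, 0.1319]
tcp_rot: [0.947, 0.322, -0.0, -0.0]
contact_force: [0.3, 0.6, 0.8]
opening: 0.5
finger_force: 0.0
```

Run:
```python
from h import *
s=ctrl.get_state(); r=R.from_quat(s['tcp_rot']).as_matrix()[:,0]; print(s['time'],s['eef_pos'],np.arctan2(r[1],r[0]),s['wrist_torque'],s['contact_force'])
```

```text
12.45 [ 0.54585112 -0.12453939  0.13190611] 0.6564758544861071 [ 0.02588417 -0.03538878 -0.00537351] [0.28837342 0.5660118  0.75061595]
```

Emit:
apply_moves(series=[[-0.001,0.0015,-0.03,0,0,0],[-0.001,0.0015,-0.055,0,0,0],[-0.001,0.0015,-0.0625,0,0,0],[-0.001,0.0015,-0.0625,0,0,0],[-0.001,0.0015,-0.0625,0,0,0],[-0.001,0.0015,-0.0625,0,0,0]])

```text
time: 13.2
eef_pos: [0.5457, -0.1236, 0.0829]
tcp_rot: [0.947, 0.322, 0.001, 0.001]
contact_force: [0.5, -0.5, 0.7]
opening: 0.501
finger_force: 0.0
```

Emit:
apply_moves(series=[[0,0,0,0,0,0],[0,0,0,0,0,0],[0,0,0,0,0,0],[0,0,0,0,0,0],[0,0,0,0,0,0],[0,0,0,0,0,0]], jaw=0, squeeze=40)

```text
time: 13.95
eef_pos: [0.5446, -0.1226, 0.0824]
tcp_rot: [0.947, 0.322, -0.001, -0.001]
contact_force: [-3.5, 3.4, 5.3]
opening: 0.145
finger_force: 39.0
```

```bash
cat > st.py <<'E'
from h import *
L=[]
for i in range(8):
    s=ctrl.get_state(); r=R.from_quat(s['tcp_rot']).as_matrix()[:,0]; L.append(np.r_[s['time'],s['eef_pos'],np.arctan2(r[1],r[0])-.2,s['wrist_torque'],s['contact_force'],s['opening'],s['finger_force']])
    if i<7: ctrl.read_camera('wrist')
L=np.array(L); print('t',L[-1,0],'tcp',L[-1,1:4].round(4),'knob',L[:,4].mean().round(4)); print('M',L[:,5:8].mean(0).round(3),'Mz sd',L[:,7].std().round(3),'F',L[:,8:11].mean(0).round(2),'open',L[-1,11:].round(3))
E
python3 st.py
```

```text
t 14.3 tcp [ 0.5446 -0.1226  0.0825] knob 0.4556
M [ 0.624  0.558 -0.015] Mz sd 0.027 F [-3.34  3.22  5.2 ] open [ 0.148 38.977]
```

Emit:
apply_moves(series=[[-0.0014,0.0012,0,0,0,0.06],[-0.0014,0.0012,0,0,0,0.12],[-0.0014,0.0012,0,0,0,0.12],[-0.0014,0.0012,0,0,0,0.12],[-0.0014,0.0012,0,0,0,0.12],[-0.0014,0.0012,0,0,0,0.12]])

```text
time: 15.05
eef_pos: [0.5444, -0.1224, 0.0825]
tcp_rot: [0.931, 0.366, 0.001, 0.0]
contact_force: [-0.1, 1.5, 5.3]
opening: 0.147
finger_force: 39.9
```

```bash
python3 st.py
```

```text
t 15.4 tcp [ 0.5444 -0.1224  0.0825] knob 0.5495
M [ 0.36   0.068 -0.19 ] Mz sd 0.02 F [-0.17  2.23  5.38] open [ 0.146 39.914]
```

Emit:
apply_moves(series=[[0,0,0,0,0,0.06],[0,0,0,0,0,0.12],[0,0,0,0,0,0.12],[0,0,0,0,0,0.12],[0,0,0,0,0,0.12]])

```text
time: 16.02
eef_pos: [0.5444, -0.1224, 0.0825]
tcp_rot: [0.912, 0.41, 0.0, 0.0]
contact_force: [-0.5, 1.6, 5.5]
opening: 0.15
finger_force: 39.7
```

```bash
python3 st.py
```

```text
t 16.375 tcp [ 0.5444 -0.1224  0.0824] knob 0.6442
M [ 0.395  0.077 -0.102] Mz sd 0.031 F [-0.12  1.92  5.4 ] open [ 0.144 39.686]
```

Emit:
apply_moves(series=[[0,0,0,0,0,0.06],[0,0,0,0,0,0.12],[0,0,0,0,0,0.12],[0,0,0,0,0,0.12],[0,0,0,0,0,0.12]])

```text
time: 17.0
eef_pos: [0.5444, -0.1224, 0.0824]
tcp_rot: [0.892, 0.452, 0.0, 0.0]
contact_force: [0.1, 1.6, 4.9]
opening: 0.148
finger_force: 39.7
```

```bash
python3 st.py
```

```text
t 17.35 tcp [ 0.5444 -0.1224  0.0825] knob 0.7384
M [ 0.398  0.094 -0.108] Mz sd 0.041 F [0.02 2.21 5.47] open [ 0.147 39.705]
```

Emit:
apply_moves(series=[[0,0,0,0,0,0.06],[0,0,0,0,0,0.12],[0,0,0,0,0,0.12],[0,0,0,0,0,0.12],[0,0,0,0,0,0.12]])

```text
time: 17.98
eef_pos: [0.5443, -0.1223, 0.0825]
tcp_rot: [0.87, 0.494, 0.0, 0.0]
contact_force: [0.4, 1.8, 5.2]
opening: 0.149
finger_force: 39.7
```

```bash
python3 st.py
```

```text
t 18.325 tcp [ 0.5443 -0.1223  0.0825] knob 0.8327
M [ 0.42   0.107 -0.099] Mz sd 0.014 F [-0.31  2.17  5.46] open [ 0.148 39.714]
```

Emit:
apply_moves(series=[[0,0,0,0,0,0.06],[0,0,0,0,0,0.12],[0,0,0,0,0,0.12],[0,0,0,0,0,0.12],[0,0,0,0,0,0.12]])

```text
time: 18.95
eef_pos: [0.5443, -0.1223, 0.0824]
tcp_rot: [0.845, 0.534, 0.0, 0.0]
contact_force: [-0.0, 2.8, 5.8]
opening: 0.15
finger_force: 39.7
```

```bash
python3 st.py
```

```text
t 19.3 tcp [ 0.5443 -0.1223  0.0825] knob 0.9269
M [ 0.422  0.115 -0.125] Mz sd 0.022 F [-0.28  2.06  5.81] open [ 0.147 39.723]
```

Emit:
apply_moves(series=[[0,0,0,0,0,0.06],[0,0,0,0,0,0.12],[0,0,0,0,0,0.12],[0,0,0,0,0,0.12],[0,0,0,0,0,0.12]])

```text
time: 19.92
eef_pos: [0.5442, -0.1223, 0.0824]
tcp_rot: [0.819, 0.573, 0.0, 0.0]
contact_force: [-0.8, 2.5, 6.2]
opening: 0.149
finger_force: 39.8
```

```bash
python3 st.py
```

```text
t 20.275 tcp [ 0.5443 -0.1223  0.0824] knob 1.0212
M [ 0.41   0.158 -0.105] Mz sd 0.021 F [-0.6   2.19  5.96] open [ 0.148 39.782]
```

Emit:
apply_moves(series=[[0,0,0,0,0,0.06],[0,0,0,0,0,0.12],[0,0,0,0,0,0.12],[0,0,0,0,0,0.12],[0,0,0,0,0,0.12]])

```text
time: 20.9
eef_pos: [0.5442, -0.1223, 0.0824]
tcp_rot: [0.791, 0.611, 0.0, 0.0]
contact_force: [-1.2, 2.1, 5.0]
opening: 0.152
finger_force: 39.8
```

```bash
python3 st.py
```

```text
t 21.25 tcp [ 0.5442 -0.1223  0.0825] knob 1.1154
M [ 0.403  0.178 -0.112] Mz sd 0.016 F [-0.65  2.19  5.73] open [ 0.148 39.823]
```

Emit:
apply_moves(series=[[0,0,0,0,0,0.06],[0,0,0,0,0,0.12],[0,0,0,0,0,0.12],[0,0,0,0,0,0.12],[0,0,0,0,0,0.12]])

```text
time: 21.88
eef_pos: [0.5442, -0.1223, 0.0825]
tcp_rot: [0.762, 0.648, 0.0, 0.0]
contact_force: [-1.6, 2.9, 6.3]
opening: 0.146
finger_force: 39.8
```

```bash
python3 st.py
```

```text
t 22.225 tcp [ 0.5442 -0.1223  0.0824] knob 1.2097
M [ 0.396  0.204 -0.124] Mz sd 0.023 F [-0.84  2.38  5.97] open [ 0.147 39.843]
```

Emit:
apply_moves(series=[[0,0,0,0,0,0.06],[0,0,0,0,0,0.12],[0,0,0,0,0,0.12],[0,0,0,0,0,0.12],[0,0,0,0,0,0.12]])

```text
time: 22.85
eef_pos: [0.5441, -0.1223, 0.0824]
tcp_rot: [0.73, 0.683, 0.0, -0.0]
contact_force: [-1.7, 2.5, 6.2]
opening: 0.145
finger_force: 40.0
```

```bash
python3 st.py
```

```text
t 23.2 tcp [ 0.5441 -0.1223  0.0824] knob 1.3039
M [ 0.405  0.209 -0.129] Mz sd 0.022 F [-1.25  2.37  6.06] open [ 0.152 40.027]
```

Emit:
apply_moves(series=[[0,0,0,0,0,0.06],[0,0,0,0,0,0.12],[0,0,0,0,0,0.12],[0,0,0,0,0,0.12],[0,0,0,0,0,0.12]])

```text
time: 23.82
eef_pos: [0.5441, -0.1224, 0.0824]
tcp_rot: [0.698, 0.717, 0.0, -0.0]
contact_force: [-0.4, 1.8, 5.8]
opening: 0.147
finger_force: 41.5
```

```bash
python3 st.py
```

```text
t 24.175 tcp [ 0.5441 -0.1223  0.0825] knob 1.3977
M [ 0.37   0.238 -0.22 ] Mz sd 0.036 F [-0.87  2.36  6.06] open [ 0.152 41.476]
```

Emit:
apply_moves(series=[[0,0,0,0,0,0.06],[0,0,0,0,0,0.12],[0,0,0,0,0,0.12],[0,0,0,0,0,0.12],[0,0,0,0,0,0.12]])

```text
time: 24.8
eef_pos: [0.5441, -0.1224, 0.0824]
tcp_rot: [0.663, 0.749, 0.0, -0.0]
contact_force: [-0.0, 1.3, 6.0]
opening: 0.149
finger_force: 42.6
```

```bash
python3 st.py
```

```text
t 25.15 tcp [ 0.5441 -0.1224  0.0825] knob 1.4916
M [ 0.355  0.254 -0.269] Mz sd 0.026 F [-0.95  1.74  5.91] open [ 0.145 42.614]
```

```bash
python3 st.py; python3 st.py
```

```text
t 25.5 tcp [ 0.5441 -0.1224  0.0824] knob 1.4916
M [ 0.366  0.257 -0.292] Mz sd 0.031 F [-1.17  2.01  6.42] open [ 0.149 42.614]
t 25.85 tcp [ 0.5441 -0.1224  0.0825] knob 1.4916
M [ 0.377  0.261 -0.278] Mz sd 0.041 F [-0.94  1.93  6.24] open [ 0.151 42.614]
```

Emit:
apply_moves(series=[[0,0,0,0,0,0],[0,0,0,0,0,0],[0,0,0,0,0,0],[0,0,0,0,0,0],[0,0,0.03,0,0,0],[0,0,0.08,0,0,0],[0,0,0.14,0,0,0],[0.0,-0.03,0.17,0,0,0.2],[0.0,-0.03,0.17,0,0,0.2],[0.0,-0.03,0.17,0,0,0.2],[0.0,-0.03,0.17,0,0,0.2],[0.0,-0.03,0.17,0,0,0.2]], jaw=0.5)

```text
time: 27.35
eef_pos: [0.5434, -0.1457, 0.2165]
tcp_rot: [0.602, 0.798, -0.0, -0.001]
contact_force: [-0.2, -0.0, 0.8]
opening: 0.5
finger_force: 0.0
```

Run:
```python
from h import *
s=ctrl.get_state(); print(s['time'],s['eef_pos'],s['contact_force'])
im=save('wrist','w7.png')
cv2.imwrite('pics/c7.png',cv2.resize(im[0:260,180:480,::-1],None,fx=2.3,fy=2.3,interpolation=cv2.INTER_CUBIC))
```

```text
27.35 [ 0.54340138 -0.14567713  0.21646533] [-0.17692988 -0.00226232  0.80264957]
```

View pics/c7.png

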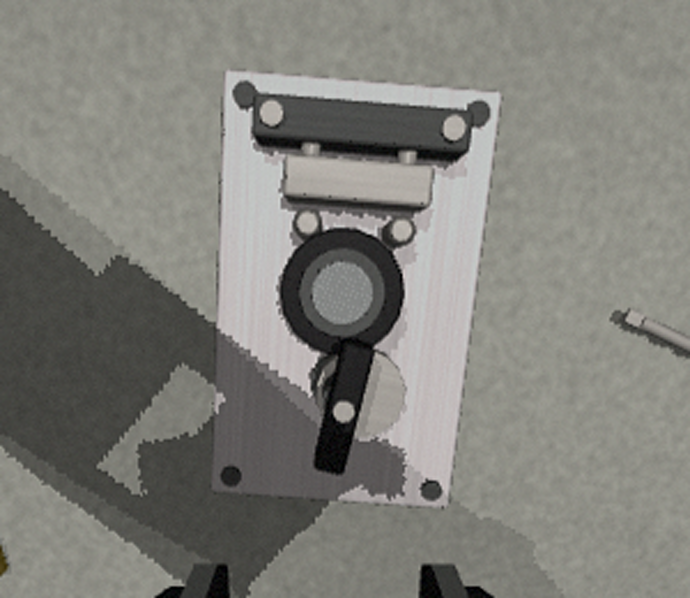

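The crop shows the housing at (342,290) upright against both posts at (307,224) and (400,232), the lobe pressing from below and the wing at (343,411) turned; the gripper is clear.

```bash
python3 -c "
from plant import ctrl
print(ctrl.sign_off())"
```

```text
the job is handed in; nothing more can be done
None
```

The short black housing stands upright in the aluminium fixture against both posts. By the wrist torque it was at about 15.6 N (give or take 1 N) just before release, so about 14 N should remain after letting go. The knob is released, nothing else was touched, and the job was handed in at about 27 s.

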